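Gather the check weights in the tote's bevelled corner

TASK

Put the largest brass check weight, which stands on the desk, into the square tote with the two smaller ones and let go of it while the tote stands flat. Then take the tote by its lug handle and tip it up to about 30 degrees, so that all three weights slide together into the bevelled corner opposite the handle. Finish still gripping the handle and holding the tote tilted and still, weights in the corner, the other things on the desk left where they are.

Things in the scene. Friction and masses are not known exactly. Their poses are not given: they have to be found in the camera images.
- tote: Open square aluminium tote, 190 mm a side, rim 45 mm high, walls 3 mm, inner floor 7 mm above the desk, 0.4 kg. One corner is cut off (bevelled), a lug handle is on the opposite one. Origin: centre, on the desk. x runs along the diagonal from bevel (outer face x = -104 mm) to handle corner (+134), y across (corners +-134), z up. A rubber strip under the bevel (edge x = -108, z 0) grips the desk.
- tote_handle (a point): Grasp point of the dark lug handle: an upright plate 10 mm thick (along tote y), 55 mm long (tote x 127 to 182 mm), from 17 to 73 mm above the desk; the point is at tote x = 160, z = 50 mm, mid-thickness, axes as the tote's. Pinch it from above, jaws closing along tote y. Raised about the rubber strip under the bevel, the tote tips without sliding.
- tote_bevel (a point): Middle of the foot of the bevelled corner's inner wall (60 mm wide), on the inner floor (tote x = -101, z = 7 mm); axes as the tote's, x pointing into the tote. The tote's faces are polished and slippery: weights start to slide at about 10 degrees of tilt and run along the walls into this corner by about 25 degrees.
- weight_50_mid (a point): Smallest brass check weight, 20 mm across, 21 mm high with its knob, 50 g; starts standing in the tote. Origin of this point: on the weight's axis, half-way up.
- weight_100_mid (a point): Middle brass check weight, 25 mm across, 27 mm high with its knob, 100 g; starts standing in the tote. Origin of this point: on the weight's axis, half-way up.
- weight_200_mid (a point): Largest brass check weight, 32 mm across (body 25 mm high, narrower knob above), 34 mm high in all, 200 g; starts standing on the desk to the left of the tote. Origin of this point: on the weight's axis, half-way up.
- weight_50: The brass weight described under weight_50_mid; origin at the centre of its underside, z up its axis.
- weight_100: The brass weight described under weight_100_mid; origin at the centre of its underside, z up its axis.
- weight_200: The brass weight described under weight_200_mid; origin at the centre of its underside, z up its axis.
- masking_tape: Bystander, to be left where it is: roll of masking tape lying flat, 92 mm across, 25 mm high. Origin at the centre of its underside.
- steel_cup: Bystander, to be left where it is: small open steel cup, 65 mm across, 48 mm high. Origin at the centre of its underside.
- stamp: Bystander, to be left where it is: wooden hand stamp standing on its pad, 25 x 48 x 73 mm. Origin at the centre of its underside.
- sample_tin: Bystander, to be left where it is: round grey sample tin, 70 mm across, 48 mm high. Origin at the centre of its underside.
- nail_brush: Bystander, to be left where it is: plastic nail brush with a bow handle, 30 x 85 x 55 mm. Origin at the centre of its underside.

How it is judged:
By the outcome, as a careful person would: the job done as asked, in the order asked, and still so for the second after the job is handed in, while the arm keeps its last pose, push and grip.
It also fails if it takes over 56 s, if anything falls off the work surface, if the arm or the gripper's body presses on something with over 40 N, if the wrist force passes 120 N, or if a joint passes its speed limit or range.

ROBOT

A 6-joint arm with a two-finger parallel gripper is mounted at the origin on a cart in front of the work surface, level with it; the furniture and walls round the work are solid. World frame = base frame: x ahead of the robot, y to its left, z up, the work surface at z = 0. Lengths are in m, angles in rad, forces in N, time in s.
With the tool pointing down it reaches from about 0.3 to 0.75 m from the base axis. Payload 8.5 kg.
Tool frame: the origin (TCP) lies at the very end of the fingers, on their centre line; the grasp point (between the pads) lies 19 mm behind it; x points along the fingers, z is the direction in which the jaws open and shut, and the axes are right-handed (so a half turn about x gives the same grasp; the last joint's range is limited). The gripper opens to 88 mm and grips with 3 to 60 N. Pads are 18 mm wide; open, the fingers measure 123 mm over their backs; the gripper's body (75 mm by 187 mm) begins 45 mm behind the grasp point.
Start: joints at [0.948, 0.381, 1.297, -0, 1.464, -0.215], TCP at [0.218, 0.505, 0.239] pointing down, gripper open.
Joint ranges: [-3.11, 3.11], [-0.89, 2.33], [0.22, 2.48], [-1.42, 4.56], [0.17, 2.85], [-2.88, 2.88]. Speed limits (rad/s): [2.39, 2.39, 3.14, 3.14, 3.14, 3.14].

INTERFACE

Orientations are given as [roll, pitch, yaw] about the fixed x, y, z axes, in that order (R = Rz(yaw) Ry(pitch) Rx(roll)).
In Python, from rig import ctrl, cams gives the robot as it stands. The module is installed in compiled form; this text tells all that it offers.
- The arm moves only by the tool move_arm, never from a script. Its argument "steps" is a list of rows, each a list of 7 numbers: the shift along the world's x, y, z normalised to -1 to 1, where 1 is 400 mm, then the turn, a rotation vector about the world's x, y, z normalised to -1 to 1, where 1 is pi/2 rad, then the opening in per cent of the stroke, from 0 (shut) to 100 (fully open). In form: [[tx, ty, tz, wx, wy, wz, grip], ...]. A call has 1 to 5 rows; each row is the pose to reach, as a shift and turn from the pose commanded when the call began; what a row does not reach only later rows make up. A row lasts 1/10 s, in which the tool goes at most 50 mm and 8.59 degrees, less where a joint would pass 70% of its speed; a pose out of reach is approached as far as the arm can. A call with a number of a shift or a turn outside -1 to 1 is refused whole. A call with a gripper value outside its range is refused whole. The fingers move at their own pace and stop on an object; "squeeze" is the grip in N (left out, the last holds). Time passes only in rows, so rows that repeat a pose let the fingers close. It gives the time, the measured TCP pose, the force and the opening at its end, in the units of the state.
- ctrl.read_state(): the state, without advancing time (a new reading comes with each control period).
- cams.grab_frame(name): name is "scene" or "top" or "wrist"; returns a dict with "frame" (384x512x3 uint8, blue, green, red), "fov_y" (degrees; the focal length in pixels is half the picture's height over the tangent of half this angle, whatever the lens; pixels are square), "cx", "cy" (the principal point, pixels), "T" (4x4, takes a point from camera to world coordinates); the wrist camera has in their place "T_tool_cam" (4x4, takes a point from camera to tool coordinates, whose origin is the TCP and whose axes are the tool frame's). Camera axes: x right, y up, looking along -z (the intrinsics and any distortion apply to the point x, -y, -z); pixel columns grow to the right and rows downward; lengths in m; the calibration is good to about 2 mm. A picture is of the moment at which its call begins: read the wrist's pose just before it. There is no depth.
- ctrl.close_job(): hands the job in, once; it reports no verdict.
The state is a dict: "t": time; "joint_positions": joint angles; "qd": joint speeds; "joint_efforts": joint torques, N m; "ee_pos": TCP position; "tool_rot": TCP orientation; "force": force on the tool from outside, world axes, zero at the start; "wrist_torque": the same for the moment, N m; "gripper_width": finger opening in m.
Only numpy, scipy, OpenCV 4.12 (cv2) and the standard library are available. Lean on these libraries where they do the work, as an engineer would, in place of code of your own. Each camera call takes 0.05 s, during which the arm holds its last target. There are 200 camera calls.

## Working session

There is one attempt and no reset: what is moved stays moved. The work goes in short steps, Python scripts to look and compute and a tool call to move; the robot and the scene stay as the last step left them, time stands still between calls to the robot, and variables do not carry over. Pictures are saved under pics/ and viewed, about 8 in all and at most 12, crops included, and the job is handed in when it is done.

Besides the shell and the picture viewer there is one more tool, called after "Request:" as a command line: name --pt "numbers of a row" for each row, then --argument value for the rest. move_arm: Moves the arm, as the interface text tells. Scaled input: -1 to 1 covers 400 mm each way for a shift and pi/2 rad each way for a turn. Its arguments: {"type":"object","properties":{"steps":{"type":"array","items":{"type":"array","items":{"type":"number"}}},"squeeze":{"type":"number"}},"required":["steps"]}

```bash
mkdir -p pics; ls
cat > h.py <<'E'
import numpy as np, cv2
from rig import ctrl, cams
from scipy.spatial.transform import Rotation as R
def grab(n, save=None):
    s=ctrl.read_state(); g=cams.grab_frame(n)
    if 'T' not in g or g.get('T') is None:
        W=np.eye(4); W[:3,:3]=R.from_euler('xyz',s['tool_rot']).as_matrix(); W[:3,3]=s['ee_pos']; g['T']=W@g['T_tool_cam']
    if save: cv2.imwrite('pics/'+save,g['frame'])
    return g
def ray(g,u,v,z):
    f=192/np.tan(np.radians(g['fov_y'])/2)
    d=g['T'][:3,:3]@np.array([(u-g['cx'])/f,-(v-g['cy'])/f,-1]); o=g['T'][:3,3]
    return o+d*(z-o[2])/d[2]
E
python3 - <<'E'
from h import *
print(ctrl.read_state())
a=grab('top','top0.png'); b=grab('scene','scene0.png')
for g in(a,b): print({k:v for k,v in g.items() if k!='frame'})
cv2.imwrite('pics/both0.png',np.vstack([a['frame'],b['frame']]) [:, :])
E
```

```text
pics
{'t': 0.0, 'joint_positions': array([ 9.47678469e-01,  3.81174155e-01,  1.29823730e+00, -1.07544398e-05,
        1.46361727e+00, -2.15282980e-01]), 'qd': array([-0.00060654,  0.00098595, -0.00013703,  0.00220011, -0.00058879,
       -0.00197479]), 'joint_efforts': array([ 1.19868691e-03, -4.37925589e+01, -2.24552804e+01,  7.14223436e-02,
        3.52926669e-02, -7.29134854e-05]), 'ee_pos': array([0.21797068, 0.50465803, 0.23815742]), 'tool_rot': array([ 2.93375418,  1.56936021, -2.18646852]), 'force': array([-0.06862052, -0.36204388, -0.39088603]), 'wrist_torque': array([-0.02304999,  0.00403325,  0.00858245]), 'gripper_width': 0.08786781919234919}
{'fov_y': 43.49289829128109, 'cx': 256.7709928072386, 'cy': 198.27013220220468, 'T': array([[-2.40603851e-02,  9.85489430e-01, -1.68022862e-01,
         2.87185600e-01],
       [-9.99694759e-01, -2.46611059e-02, -1.48919196e-03,
         1.83928611e-02],
       [-5.61121252e-03,  1.67935744e-01,  9.85781974e-01,
         1.55443122e+00],
       [ 0.00000000e+00,  0.00000000e+00,  0.00000000e+00,
         1.00000000e+00]])}
{'fov_y': 45.29629422520439, 'cx': 262.3372641929861, 'cy': 190.65614089081902, 'T': array([[ 0.56321573,  0.52924711, -0.63457508, -0.40708567],
       [-0.82608796,  0.342842  , -0.44725613, -0.6456094 ],
       [-0.01915002,  0.77611653,  0.63029867,  1.00640592],
       [ 0.        ,  0.        ,  0.        ,  1.        ]])}
```

View pics/top0.png

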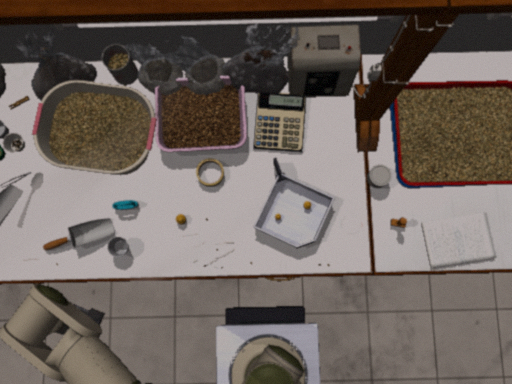

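View pics/scene0.png

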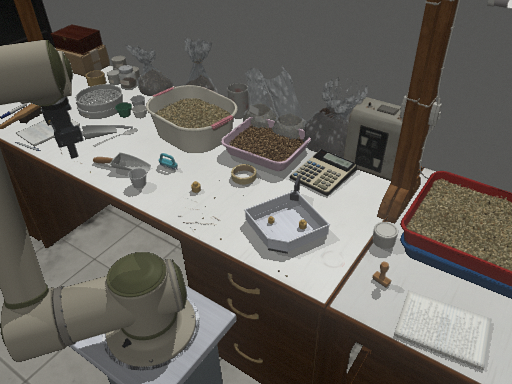

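Top view: large weight at about (181,219), tote centred near (295,212), handle at (278,170) pointing away from the robot, bevel near (293,243) at the robot side, and small weights at (278,217) and (307,205).

Run:
```python
from h import *
g=grab('top'); f=g['frame']; hsv=cv2.cvtColor(f,cv2.COLOR_BGR2HSV)
m=cv2.inRange(hsv,(8,120,60),(28,255,255)); m[:190]=0;m[:,:165]=0;m[235:]=0;m[:,340:]=0
n,l,st,c=cv2.connectedComponentsWithStats(m)
for i in range(1,n):
    if st[i,4]>6: print('brass',c[i],st[i],ray(g,*c[i],.015).round(4),ray(g,*c[i],.022).round(4))
k=cv2.inRange(hsv,(0,0,0),(180,255,70)); k[:150]=0;k[190:]=0;k[:,:262]=0;k[:,300:]=0
n,l,st,c=cv2.connectedComponentsWithStats(k)
for i in range(1,n):
    if st[i,4]>6: print('dark',c[i],st[i],ray(g,*c[i],.06).round(4))
cv2.imwrite('pics/t1.png',cv2.resize(f[150:260,165:345],None,fx=4.4,fy=4.4,interpolation=cv2.INTER_CUBIC))
```

```text
brass [307.         204.76923077] [304 202   7   7  39] [ 0.5242 -0.1412  0.015 ] [ 0.5231 -0.1405  0.022 ]
brass [180.43076923 218.83076923] [176 215  10   9  65] [0.4885 0.2684 0.015 ] [0.4876 0.2672 0.022 ]
brass [277.65 216.35] [276 214   5   6  20] [ 0.4888 -0.0451  0.015 ] [ 0.4879 -0.0448  0.022 ]
dark [289.96969697 150.3030303 ] [277 150  23   2  33] [ 0.695  -0.0894  0.06  ]
dark [279.85       172.76666667] [274 159  21  24 120] [ 0.6222 -0.0546  0.06  ]
```

View pics/t1.png

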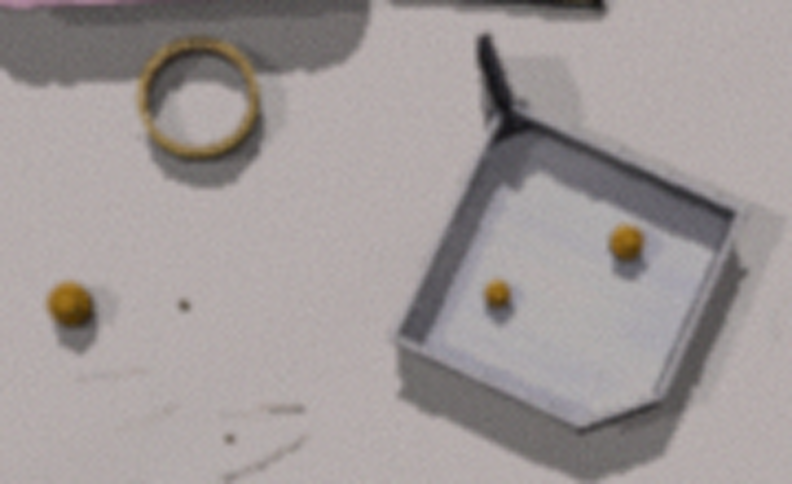

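Run:
```python
from h import *
g=grab('top')
P={k:ray(g,165+u/4.4-.4,150+v/4.4-.4,z)[:2] for k,(u,v,z) in dict(L=(400,337,.045),Rr=(737,212,.045),H=(508,118,.045),b1=(582,430,.045),b2=(660,402,.045),hfar=(485,40,.073)).items()}
print({k:v.round(4) for k,v in P.items()})
c=(P['L']+P['Rr'])/2; d=P['L']-P['Rr']; print('c',c,'len',np.linalg.norm(d),'yaw',np.degrees(np.arctan2(-d[0],d[1])))
b=(P['b1']+P['b2'])/2; e=P['H']-b; print('bev',b,np.linalg.norm(e),np.degrees(np.arctan2(e[1],e[0])))
yaw=np.arctan2(e[1],e[0])
for w in[(.5236,-.1412),(.4888,-.0451)]: print(R.from_euler('z',-yaw).as_matrix()[:2,:2]@(np.array(w)-c))
print('handle',c+.16*np.array([np.cos(yaw),np.sin(yaw)]))
print(R.from_euler('xyz',ctrl.read_state()['tool_rot']).as_matrix().round(3), ray(g,180.43,218.8,.013),ray(g,180.43,218.8,.025))
```

```text
{'L': array([0.4554, 0.0268]), 'Rr': array([ 0.54  , -0.2188]), 'H': array([ 0.6136, -0.0556]), 'b1': array([ 0.3858, -0.1009]), 'b2': array([ 0.4043, -0.1571]), 'hfar': array([ 0.6653, -0.0396])}
c [ 0.49770748 -0.09597987] len 0.2597376213502875 yaw 19.026863213125313
bev [ 0.39509179 -0.12899608] 0.23051260927213035 18.556237819821266
[ 0.01015577 -0.05110913]
[0.00774738 0.05106939]
handle [ 0.64938936 -0.04506222]
[[-0.    -0.918  0.397]
 [-0.001  0.397  0.918]
 [-1.     0.    -0.001]] [0.48887532 0.26869706 0.013     ] [0.48730518 0.26674844 0.025     ]
```

Request:
move_arm --pt "0.3 -0.264 -0.1 0 0 -0.25 100" --pt "0.3 -0.264 -0.1 0 0 -0.25 100" --pt "0.3 -0.264 -0.1 0 0 -0.25 100" --pt "0.3 -0.264 -0.1 0 0 -0.25 100" --pt "0.3 -0.264 -0.1 0 0 -0.25 100"

```text
t: 0.7
ee_pos: [0.3391, 0.3983, 0.1982]
tool_rot: [2.969, 1.57, -2.546]
force: [0.1, 0.2, 0.6]
gripper_width: 0.0882
```

Request:
move_arm --pt "0.375 -0.33 -0.12 0 0 -0.283 100" --pt "0.375 -0.33 -0.12 0 0 -0.283 100" --pt "0.375 -0.33 -0.12 0 0 -0.283 100" --pt "0.375 -0.33 -0.12 0 0 -0.283 100" --pt "0.375 -0.33 -0.12 0 0 -0.283 100"

```text
t: 1.2
ee_pos: [0.4903, 0.2657, 0.1497]
tool_rot: [-2.652, 1.57, -2.328]
force: [-0.3, 0.4, 0.9]
gripper_width: 0.0879
```

Run:
```python
from h import *
g=grab('wrist','w1.png'); s=ctrl.read_state(); print(s['t'],s['ee_pos'],R.from_euler('xyz',s['tool_rot']).as_matrix().round(3))
hsv=cv2.cvtColor(g['frame'],cv2.COLOR_BGR2HSV)
m=cv2.inRange(hsv,(8,120,60),(28,255,255))
n,l,st,c=cv2.connectedComponentsWithStats(m)
for i in range(1,n):
    if st[i,4]>100: print('brass',c[i],st[i],ray(g,*c[i],.015).round(4),ray(g,*c[i],.025).round(4))
```

```text
1.25 [0.48921091 0.2668162  0.1501449 ] [[-0.001 -0.319  0.948]
 [-0.     0.948  0.319]
 [-1.     0.    -0.001]]
brass [46.5696649  51.65784832] [  35    0   25  106 1134] [0.3105 0.3134 0.015 ] [0.3161 0.3144 0.025 ]
brass [251.1254386  177.90964912] [ 233  158   37   40 1140] [0.4891 0.2689 0.015 ] [0.4883 0.2715 0.025 ]
brass [ 23.02736842 220.58210526] [ 12 168  23 107 950] [0.3104 0.1676 0.015 ] [0.316  0.1738 0.025 ]
brass [ 23.42564103 340.16666667] [ 17 307  21  63 390] [0.3265 0.0369 0.015 ] [0.3315 0.0477 0.025 ]
brass [481.78066914 344.33085502] [474 314  14  56 269] [0.7631 0.1788 0.015 ] [0.7525 0.1846 0.025 ]
```

View pics/w1.png

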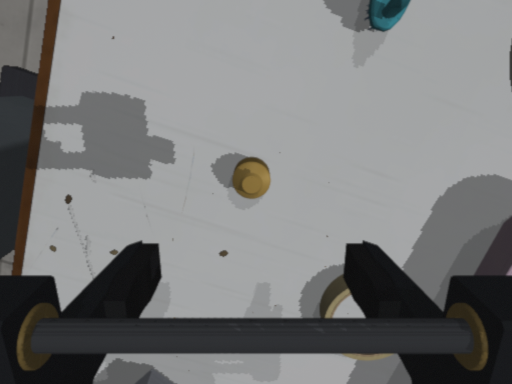

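Wrist view: the weight stands at (251,178), world about (0.489, 0.269), almost centred under the tool. I'm going down to grip it.

Request:
move_arm --pt "0 0.005 -0.12 0 0 0 100" --pt "0 0.005 -0.22 0 0 0 100" --pt "0 0.005 -0.3 0 0 0 100" --pt "0 0.005 -0.345 0 0 0 100" --pt "0 0.005 -0.363 0 0 0 100"

```text
t: 1.75
ee_pos: [0.4862, 0.2713, 0.0046]
tool_rot: [2.949, 1.569, -3.005]
force: [-0.5, -0.0, 0.1]
gripper_width: 0.0878
```

Request:
move_arm --squeeze 20 --pt "0 0 0 0 0 0 100" --pt "0 0 0 0 0 0 25" --pt "0 0 0 0 0 0 25" --pt "0 0 0 0 0 0 25" --pt "0 0 0 0 0 0 25"

```text
t: 2.25
ee_pos: [0.4883, 0.2693, 0.0061]
tool_rot: [-0.014, 1.57, 0.312]
force: [0.0, -0.1, 0.3]
gripper_width: 0.0582
```

Request:
move_arm --pt "0 0 0 0 0 0 25" --pt "0 0 0 0 0 0 25" --pt "0 0 0 0 0 0 25" --pt "0 0 0 0 0 0 25" --pt "0 0 0 0 0 0 25"

```text
t: 2.75
ee_pos: [0.4882, 0.2692, 0.0056]
tool_rot: [-0.463, 1.571, -0.138]
force: [1.1, 0.9, -1.5]
gripper_width: 0.0309
```

Request:
move_arm --pt "0 0 0 0 0 0 25" --pt "0 0 0.03 0 0 0 25" --pt "0 0 0.1 0 0 0 25" --pt "0 0 0.2 0 0 0 25" --pt "0 0 0.25 0 0 0 25"

```text
t: 3.25
ee_pos: [0.4887, 0.2696, 0.109]
tool_rot: [-0.02, 1.567, 0.306]
force: [-0.3, -0.2, -1.7]
gripper_width: 0.0311
```

Run:
```python
from h import *
g=grab('wrist','w2.png'); s=ctrl.read_state(); print(s['t'],s['ee_pos'],s['gripper_width'],s['force'])
```

```text
3.3 [0.48964842 0.26991219 0.11122404] 0.031212120540807808 [1.05993299 0.79315527 1.1015883 ]
```

View pics/w2.png

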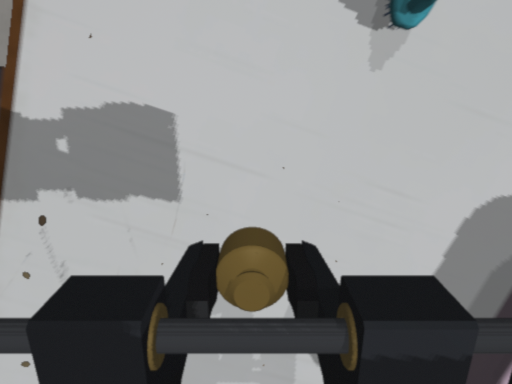

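Wrist view: the weight is held upright between the pads at (252,268). I'm carrying it to a free spot in the tote, towards the bevel side of the two small ones.

Request:
move_arm --pt "-0.003 -0.05 0 0 0 0 25" --pt "-0.01 -0.14 0 0 0 0 25" --pt "-0.016 -0.24 0 0 0 0 25" --pt "-0.022 -0.34 0 0 0 0 25" --pt "-0.028 -0.44 0 0 0 0 25"

```text
t: 3.8
ee_pos: [0.4762, 0.0919, 0.1053]
tool_rot: [2.743, 1.57, 3.069]
force: [-0.3, 0.7, -2.2]
gripper_width: 0.0311
```

Request:
move_arm --pt "-0.006 -0.1 0 0 0 0 25" --pt "-0.014 -0.22 0 0 0 0 25" --pt "-0.022 -0.34 0 0 0 0 25" --pt "-0.029 -0.45 0 0 0 0 25" --pt "-0.032 -0.502 0 0 0 0 25"

```text
t: 4.3
ee_pos: [0.4636, -0.1106, 0.1053]
tool_rot: [-2.546, 1.57, -2.223]
force: [0.2, 0.5, -1.0]
gripper_width: 0.031
```

Run:
```python
from h import *
a=grab('top'); s=ctrl.read_state(); g=grab('wrist');print(s['t'],s['ee_pos'],s['gripper_width'],R.from_euler('xyz',s['tool_rot']).as_matrix()[:,2])
t=cv2.resize(a['frame'][150:260,215:345],(520,440)); cv2.imwrite('pics/c3.png',np.hstack([cv2.resize(g['frame'],(410,308)),cv2.resize(t,(364,308))]))
```

```text
4.35 [ 0.4638914  -0.11204347  0.1053262 ] 0.030779447220810396 [ 9.48566997e-01  3.16576342e-01 -2.66614811e-04]
```

View pics/c3.png

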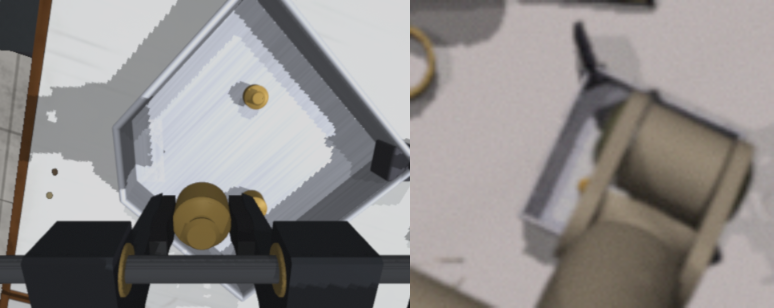

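Run:
```python
from h import *
g=grab('wrist'); s=512/410
c=np.array([.4977,-.096]); M=R.from_euler('z',-18.8,degrees=True).as_matrix()[:2,:2]
for n,u,v,z in[('50',255,95,.018),('100',258,203,.025),('bevL',118,128,.045),('bevR?',122,200,.045),('held',202,215,.12),('hnd',384,160,.06)]:
    p=ray(g,u*s,v*s,z); print(n,p.round(4),(M@(p[:2]-c)).round(4))
print('tcp',M@(ctrl.read_state()['ee_pos'][:2]-c))
```

```text
50 [ 0.4884 -0.0413  0.018 ] [0.0088 0.0548]
100 [ 0.5258 -0.1305  0.025 ] [ 0.0155 -0.0418]
bevL [ 0.3926 -0.0966  0.045 ] [-0.0997  0.0333]
bevR? [ 0.4096 -0.1553  0.045 ] [-0.1025 -0.0278]
held [ 0.4636 -0.1062  0.12  ] [-0.0356  0.0013]
hnd [ 0.587  -0.0535  0.06  ] [0.0982 0.0114]
tcp [-0.03610728 -0.00058784]
```

Request:
move_arm --pt "0 0 -0.05 0 0 0 25" --pt "0 0 -0.13 0 0 0 25" --pt "0 0 -0.19 0 0 0 25" --pt "0 0 -0.22 0 0 0 25" --pt "0 0 -0.23 0 0 0 25"

```text
t: 4.95
ee_pos: [0.4634, -0.1059, 0.0124]
tool_rot: [2.295, 1.568, 2.622]
force: [-3.0, 1.4, 14.7]
gripper_width: 0.0308
```

Request:
move_arm --pt "0 0 0 0 0 0 25" --pt "0 0 0 0 0 0 25" --pt "0 0 0 0 0 0 25"

```text
t: 5.25
ee_pos: [0.4645, -0.1074, 0.0142]
tool_rot: [-0.794, 1.569, -0.468]
force: [0.4, 0.4, -2.0]
gripper_width: 0.0316
```

Request:
move_arm --pt "0 0 -0.003 0 0 0 25" --pt "0 0 -0.003 0 0 0 25" --pt "0 0 -0.003 0 0 0 55" --pt "0 0 -0.003 0 0 0 55" --pt "0 0 -0.003 0 0 0 55"

```text
t: 5.75
ee_pos: [0.4642, -0.1076, 0.0125]
tool_rot: [-0.811, 1.57, -0.486]
force: [-0.1, 0.0, 0.9]
gripper_width: 0.0484
```

Request:
move_arm --pt "0 0 0 0 0 0 55" --pt "0 0 0 0 0 0 55" --pt "0 0 0.06 0 0 0 55" --pt "0 0 0.18 0 0 0 55" --pt "0 0 0.3 0 0 0 55"

```text
t: 6.25
ee_pos: [0.4636, -0.1073, 0.1335]
tool_rot: [2.327, 1.569, 2.653]
force: [-0.4, -0.3, -0.6]
gripper_width: 0.0485
```

Request:
move_arm --pt "0.05 0.02 0.05 0 0 -0.09 100" --pt "0.1 0.04 0.1 0 0 -0.18 100" --pt "0.18 0.06 0.1 0 0 -0.27 100" --pt "0.24 0.08 0.1 0 0 -0.36 100" --pt "0.3 0.1 0.1 0 0 -0.45 100"

```text
t: 6.75
ee_pos: [0.585, -0.067, 0.1723]
tool_rot: [3.07, 1.571, 2.683]
force: [0.7, -1.0, 0.1]
gripper_width: 0.0867
```

Request:
move_arm --pt "0.05 0.02 0 0 0 -0.09 100" --pt "0.1 0.04 0 0 0 -0.18 100" --pt "0.15 0.05 0 0 0 -0.27 100" --pt "0.163 0.056 0 0 0 -0.36 100" --pt "0.163 0.056 0 0 0 -0.45 100"

```text
t: 7.25
ee_pos: [0.6499, -0.0447, 0.1717]
tool_rot: [-2.428, 1.57, 2.762]
force: [-0.8, -0.6, -1.1]
gripper_width: 0.0886
```

Request:
move_arm --pt "0 0 0 0 0 -0.09 100" --pt "0 0 0 0 0 -0.1 100" --pt "0 0 0 0 0 -0.1 100"

```text
t: 7.55
ee_pos: [0.6492, -0.0451, 0.1722]
tool_rot: [-2.297, 1.57, 2.744]
force: [0.1, 0.1, -0.5]
gripper_width: 0.0879
```

Run:
```python
from h import *
g=grab('wrist','w4.png'); s=ctrl.read_state(); m=R.from_euler('xyz',s['tool_rot']).as_matrix()
print(s['t'],s['ee_pos'],s['joint_positions'],m.round(3),np.degrees(np.arctan2(m[1,2],m[0,2])))
```

```text
7.6 [ 0.64923227 -0.04512483  0.17228946] [-2.50943175e-01  6.06780948e-01  1.09805844e+00  1.77595772e-05
  1.43696816e+00  9.90987858e-01] [[-0.     0.946  0.323]
 [ 0.     0.323 -0.946]
 [-1.    -0.    -0.   ]] -71.15754315599919
```

View pics/w4.png

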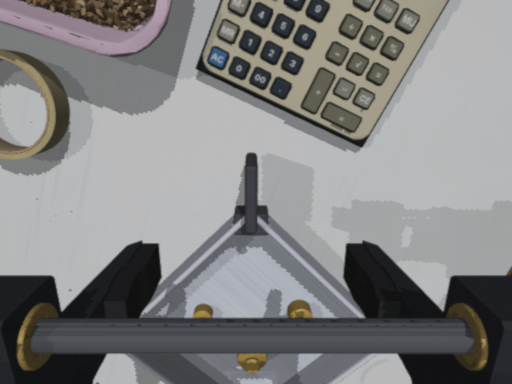

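Wrist view: the handle plate runs vertically from (251,155) to about (251,228), aligned with the tool. All three weights stand in the tote, with the largest at (252,358).

Run:
```python
from h import *
g=grab('wrist')
for v in(156,215): print(ray(g,251,v,.073).round(4))
from scipy.spatial.transform import Rotation as R
# tilt plan: axis through strip edge, about tote -y (raises +x)
yaw=np.radians(18.8); x=np.array([np.cos(yaw),np.sin(yaw),0]); y=np.array([-np.sin(yaw),np.cos(yaw),0])
p0=268e-3*x+np.array([0,0,.031])
for a in(3,5,10,15,20,25,30,31):
    d=R.from_rotvec(-np.radians(a)*y).apply(p0)-p0
    print(a,(d/.4).round(4),(-a/90*y).round(4), d.round(4))
```

```text
[ 0.6785 -0.0352  0.073 ]
[ 0.635 -0.05   0.073]
3 [-0.0047 -0.0016  0.035 ] [ 0.0107 -0.0316 -0.    ] [-0.0019 -0.0006  0.014 ]
5 [-0.0088 -0.003   0.0581] [ 0.0179 -0.0526 -0.    ] [-0.0035 -0.0012  0.0232]
10 [-0.0224 -0.0076  0.1152] [ 0.0358 -0.1052 -0.    ] [-0.009  -0.003   0.0461]
15 [-0.0406 -0.0138  0.1708] [ 0.0537 -0.1578 -0.    ] [-0.0162 -0.0055  0.0683]
20 [-0.0633 -0.0216  0.2245] [ 0.0716 -0.2104 -0.    ] [-0.0253 -0.0086  0.0898]
25 [-0.0904 -0.0308  0.2759] [ 0.0895 -0.263  -0.    ] [-0.0362 -0.0123  0.1104]
30 [-0.1217 -0.0414  0.3246] [ 0.1074 -0.3155 -0.    ] [-0.0487 -0.0166  0.1298]
31 [-0.1284 -0.0437  0.334 ] [ 0.111  -0.3261 -0.    ] [-0.0514 -0.0175  0.1336]
```

Request:
move_arm --pt "0.0145 0.004 -0.1 0 0 0 100" --pt "0.0145 0.004 -0.2 0 0 0 100" --pt "0.0145 0.004 -0.29 0 0 0 100" --pt "0.0145 0.004 -0.335 0 0 0 100" --pt "0.0145 0.004 -0.353 0 0 0 100"

```text
t: 8.15
ee_pos: [0.6542, -0.0434, 0.029]
tool_rot: [-2.144, 1.567, 2.896]
force: [0.7, 0.3, -1.0]
gripper_width: 0.0878
```

Request:
move_arm --squeeze 30 --pt "0 0 0 0 0 0 30" --pt "0 0 0 0 0 0 30" --pt "0 0 0 0 0 0 30" --pt "0 0 0 0 0 0 30" --pt "0 0 0 0 0 0 30"

```text
t: 8.65
ee_pos: [0.6554, -0.0435, 0.0318]
tool_rot: [1.052, 1.57, -0.193]
force: [0.1, 0.1, 0.1]
gripper_width: 0.05
```

Request:
move_arm --pt "0 0 0 0 0 0 15" --pt "0 0 0 0 0 0 15" --pt "0 0 0 0 0 0 10" --pt "0 0 0 0 0 0 5" --pt "0 0 0 0 0 0 0"

```text
t: 9.15
ee_pos: [0.6551, -0.0434, 0.0311]
tool_rot: [-2.908, 1.57, 2.13]
force: [0.2, 1.2, 0.8]
gripper_width: 0.0101
```

Request:
move_arm --squeeze 50 --pt "0 0 0 0 0 0 0" --pt "0 0 0 0 0 0 0" --pt "0 0 0 0 0 0 0" --pt "0 0 0 0 0 0 0"

```text
t: 9.55
ee_pos: [0.6551, -0.0433, 0.0311]
tool_rot: [-2.846, 1.57, 2.192]
force: [-0.8, 1.6, -0.5]
gripper_width: 0.0095
```

Request:
move_arm --pt "-0.001 0 0.0117 0.0036 -0.0105 0 0" --pt "-0.003 -0.001 0.0233 0.0072 -0.021 0 0" --pt "-0.0047 -0.0016 0.035 0.0107 -0.0316 0 0" --pt "-0.0067 -0.0023 0.0465 0.0143 -0.0421 0 0" --pt "-0.0088 -0.003 0.0581 0.0179 -0.0526 0 0"

```text
t: 10.05
ee_pos: [0.6515, -0.0448, 0.0549]
tool_rot: [1.572, 1.482, 0.327]
force: [-0.0, 0.8, -0.9]
gripper_width: 0.0097
```

Request:
move_arm --pt "-0.0027 -0.0009 0.0114 0.0036 -0.0105 0 0" --pt "-0.0054 -0.0018 0.0228 0.0072 -0.021 0 0" --pt "-0.0082 -0.0028 0.0343 0.0107 -0.0316 0 0" --pt "-0.0109 -0.0037 0.0457 0.0143 -0.0421 0 0" --pt "-0.0136 -0.0046 0.0571 0.0179 -0.0526 0 0"

```text
t: 10.55
ee_pos: [0.6461, -0.0466, 0.0777]
tool_rot: [1.572, 1.395, 0.327]
force: [1.8, 0.6, -1.4]
gripper_width: 0.0095
```

Run:
```python
from h import *
g=grab('wrist'); b=grab('scene'); s=ctrl.read_state()
print(s['t'],s['ee_pos'],s['force'],s['wrist_torque'],s['gripper_width'],s['joint_positions'].round(2))
cv2.imwrite('pics/c5.png',np.hstack([cv2.resize(g['frame'],(400,300)),cv2.resize(b['frame'][170:270,220:353],(399,300),interpolation=cv2.INTER_CUBIC)]))
```

```text
10.65 [ 0.64602728 -0.04677178  0.07793706] [ 2.43406144  0.8814007  -1.56529843] [ 0.14132418  0.11571149 -0.13479294] 0.009746083451692741 [-0.29  0.64  1.36  0.12  1.01  0.89]
```

View pics/c5.png

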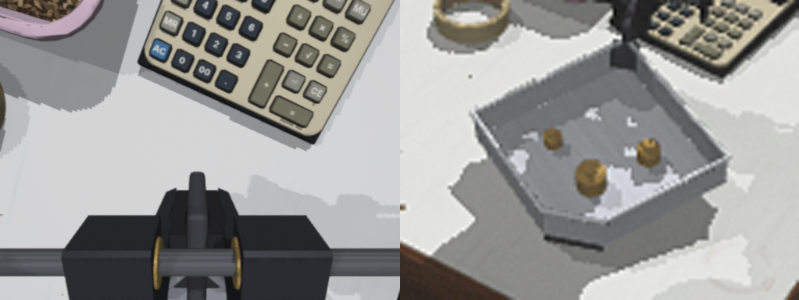

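Composite: the tote is tipping cleanly on its strip with the handle gripped, and the weights are still spread out. I'll keep going.

Request:
move_arm --pt "-0.0036 -0.0012 0.0111 0.0036 -0.0105 0 0" --pt "-0.0073 -0.0025 0.0222 0.0072 -0.021 0 0" --pt "-0.0109 -0.0037 0.0334 0.0107 -0.0316 0 0" --pt "-0.0146 -0.005 0.0445 0.0143 -0.0421 0 0" --pt "-0.0182 -0.0062 0.0556 0.0179 -0.0526 0 0"

```text
t: 11.15
ee_pos: [0.6388, -0.0491, 0.1]
tool_rot: [1.572, 1.307, 0.327]
force: [2.3, 1.1, -0.4]
gripper_width: 0.0097
```

Request:
move_arm --pt "-0.0045 -0.0016 0.0107 0.0036 -0.0105 0 0" --pt "-0.0091 -0.0031 0.0215 0.0072 -0.021 0 0" --pt "-0.0136 -0.0047 0.0322 0.0107 -0.0316 0 0" --pt "-0.0182 -0.0062 0.043 0.0143 -0.0421 0 0" --pt "-0.0227 -0.0078 0.0537 0.0179 -0.0526 0 0"

```text
t: 11.65
ee_pos: [0.6298, -0.0522, 0.1215]
tool_rot: [1.572, 1.22, 0.327]
force: [4.1, 2.7, 0.0]
gripper_width: 0.0093
```

Request:
move_arm --pt "-0.0054 -0.0018 0.0103 0.0036 -0.0105 0 0" --pt "-0.0108 -0.0037 0.0206 0.0072 -0.021 0 0" --pt "-0.0163 -0.0055 0.0308 0.0107 -0.0316 0 0" --pt "-0.0217 -0.0074 0.0411 0.0143 -0.0421 0 0" --pt "-0.0271 -0.0092 0.0514 0.0179 -0.0526 0 0"

```text
t: 12.15
ee_pos: [0.6187, -0.0559, 0.142]
tool_rot: [1.573, 1.133, 0.328]
force: [3.0, 1.5, 1.9]
gripper_width: 0.0097
```

Request:
move_arm --pt "-0.0063 -0.0021 0.0097 0.0036 -0.0105 0 0" --pt "-0.0125 -0.0042 0.0195 0.0072 -0.021 0 0" --pt "-0.0188 -0.0064 0.0292 0.0107 -0.0316 0 0" --pt "-0.025 -0.0085 0.039 0.0143 -0.0421 0 0" --pt "-0.0313 -0.0106 0.0487 0.0179 -0.0526 0 0"

```text
t: 12.65
ee_pos: [0.6062, -0.0602, 0.1614]
tool_rot: [1.573, 1.046, 0.328]
force: [2.8, 1.5, 3.8]
gripper_width: 0.0094
```

Request:
move_arm --pt "0 0 0 0 0 0 0" --pt "0 0 0 0 0 0 0" --pt "0 0 0 0 0 0 0" --pt "0 0 0 0 0 0 0" --pt "0 0 0 0 0 0 0"

```text
t: 13.15
ee_pos: [0.6065, -0.06, 0.1609]
tool_rot: [1.573, 1.047, 0.328]
force: [2.8, 1.6, 3.5]
gripper_width: 0.0096
```

Run:
```python
from h import *
g=grab('top'); b=grab('scene','s6.png'); s=ctrl.read_state()
print(s['t'],s['ee_pos'],s['tool_rot'],s['force'],s['wrist_torque'],s['gripper_width'],s['joint_positions'].round(2))
cv2.imwrite('pics/c6.png',np.hstack([cv2.resize(g['frame'][150:260,240:350],(300,300)),cv2.resize(b['frame'][150:275,205:372],(499,375),interpolation=cv2.INTER_CUBIC)[:300]]) if 0 else np.hstack([cv2.resize(g['frame'][150:260,240:350],(375,375)),cv2.resize(b['frame'][170:270,230:340],(412,375),interpolation=cv2.INTER_CUBIC)]))
```

```text
13.25 [ 0.60646831 -0.06000904  0.16090272] [1.57325472 1.04726851 0.32836814] [2.70679843 1.20529417 3.98565809] [ 0.04923239  0.21718631 -0.07304342] 0.009876344392571658 [-0.44  0.41  1.61  0.51  0.79  0.5 ]
```

View pics/c6.png

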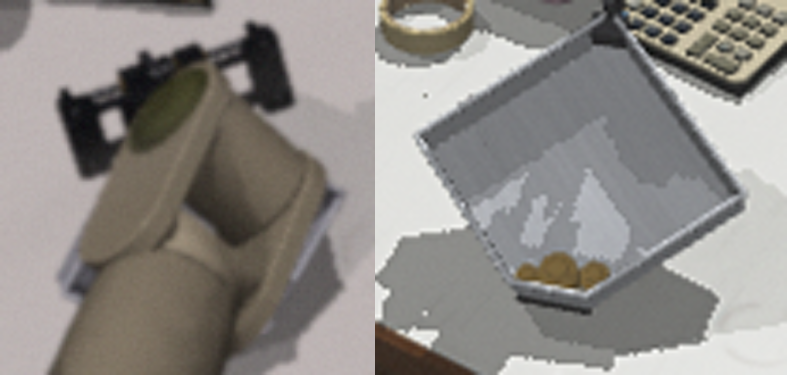

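Right-hand crop: all three weights lie together against the bevel wall, at (528–595, 270), with the strip on the desk. One last check that it holds still, then I'll hand it in.

Request:
move_arm --pt "0 0 0 0 0 0 0" --pt "0 0 0 0 0 0 0" --pt "0 0 0 0 0 0 0" --pt "0 0 0 0 0 0 0" --pt "0 0 0 0 0 0 0"

```text
t: 13.75
ee_pos: [0.6064, -0.0601, 0.161]
tool_rot: [1.573, 1.047, 0.328]
force: [3.1, 1.7, 3.5]
gripper_width: 0.0095
```

Run:
```python
from h import *
a=cv2.imread('pics/s6.png'); b0=cv2.imread('pics/scene0.png'); b=grab('scene')['frame']; s=ctrl.read_state()
d=lambda p,q,r:cv2.absdiff(p,q)[r].max(2)
T=np.s_[170:270,230:340]
print('tote change since last', (d(a,b,T)>40).sum())
for n,r in dict(tape=np.s_[163:188,228:255],cup_etc=np.s_[150:190,130:180],tin_stamp=np.s_[215:290,370:405]).items(): print(n,(d(b0,b,r)>40).sum())
print(s['t'],s['ee_pos'],s['force'],s['gripper_width'],abs(s['qd']).max())
ctrl.close_job()
```

```text
tote change since last 6
tape 0
cup_etc 301
tin_stamp 0
13.8 [ 0.606448   -0.06008168  0.1610139 ] [3.60818778 0.78570287 2.86079471] 0.009202081741349403 0.0008903070139079473
the job is handed in; nothing more can be done
```

The job is done and handed in at about 13.8 s. I set the 200 g weight down in the tote while it stood flat and let go. Then I gripped the lug handle and tipped the tote 30° about its rubber strip.

**Last checks:**
- **Weights:** the scene view shows all three together against the bevelled corner.
- **Tote:** it is still gripped at about 9.5 mm opening (the plate is 10 mm) and held still. The wrist force is about 5 N.
- **Tape, tin and stamp:** no change in the image.
- **Cup and brush:** this check disagreed, with about 300 changed pixels around the cup and brush. The arm was never commanded near them, so I think it is the arm or its shadow, but I did not look again to confirm.
- **Position estimates:** the two camera estimates of the handle position differed by about 8 mm along the plate. I gripped in between, and the tote tipped without trouble.

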